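# Press a snap back onto a watch with the bench screw press

### The arm

A 6-joint arm with a two-finger parallel gripper is mounted at the origin on the work surface. World frame = base frame: x ahead of the robot, y to its left, z up, the work surface at z = 0. Lengths are in m, angles in degrees, forces in N, time in s.
With the tool pointing down it reaches from about 0.375 to 0.9 m from the base axis. Payload 3.1 kg.
Tool frame: the origin (TCP) lies on the centre line of the jaws, within the pads' length; the fingertips stand 11 mm ahead of it and the grasp point (between the pads) lies 8 mm behind it; z points along the fingers, y is the line along which they close (so a half turn about z gives the same grasp; the last joint's range is limited). The gripper opens to 87 mm and grips with 3 to 60 N. Pads are 19 mm wide; open, the fingers measure 117 mm over their backs; the gripper's body (75 mm by 190 mm) begins 51 mm behind the grasp point.
Start: joints at [-86.03, 30.224, 82.088, -0, 67.689, -10.227], TCP at [0.153, -0.606, 0.234] pointing down, gripper open.
Joint ranges: [-176.69, 176.69], [-43.24, 126.21], [12.49, 139.97], [-82, 262], [0, 151.66], [-163.58, 163.58]. Speed limits (degrees/s): [159.86, 159.86, 180, 180, 180, 180].

### API

Orientations are given as a 3x3 rotation matrix whose columns are the frame's x, y, z axes.
In Python, from rig import * gives the robot as it stands.
- The arm moves only by the shell command python3 -m inch 'ROWS'. ROWS is JSON, a list of rows, each an object of numbers: "gripper": the opening in per cent of the stroke, from 0 (shut) to 100 (fully open); "dx", "dy", "dz": the shift along the tool's x, y, z in mm; "turn": the turn about the tool's z in rad. A call has 1 to 12 rows; each row is the pose to reach, as a shift and turn from the pose commanded when the call began, along the tool's axes at that moment; what a row does not reach only later rows make up. A row lasts 1/10 s, in which the tool goes at most 50 mm and 8.59 degrees, less where a joint would pass 70% of its speed; a pose out of reach is approached as far as the arm can. A call with a gripper value outside its range is refused whole. The fingers move at their own pace and stop on an object; the grip force is fixed at half the most. Time passes only in rows, so rows that repeat a pose let the fingers close. It gives the time, the measured TCP pose, the force and the opening at its end, in the units of the state.
- read_state(): the state, without advancing time (a new reading comes with each control period).
- capture(name): name is "scene" or "top" or "wrist"; returns the picture (400x640x3 uint8, red, green, blue); there is no depth.
- get_calibration(name): a dict with "camera_matrix" (3x3 intrinsics, pixels), "world_to_cam" (4x4, takes a point from world to camera coordinates); the wrist camera has in their place "T_tool_cam" (4x4, takes a point from camera to tool coordinates, whose origin is the TCP and whose axes are the flange's). Camera axes: x right, y down, z forward; pixel columns grow to the right and rows downward; lengths in m; the calibration is good to about 2 mm. A picture is of the moment at which its call begins: read the wrist's pose just before it. get_calibration takes no time and is no camera call.
- hand_in(): hands the job in, once; it reports no verdict.
Trained networks look in the newest picture that a camera, given by its name, has taken for a name from the list of things; names that differ only in an ending like _2 or _b are one class to them, and where a whole thing is asked for, a point or a joint stands for the part that bears it (a point fixed in the world has none). Each returns a list of dicts, best first, with "score" (0 to 1); they miss things now and then, are a little off and sometimes report something else, mostly with a low value. They report only what shows in the picture. A call takes as long as a camera call.
- recognise(camera, query): "extent" ([centre column, centre row, width, height] in pixels, round what is visible of it).
The state is a dict: "time_s": time; "joint_positions": joint angles; "qvel": joint speeds; "tau": joint torques, N m; "position": TCP position; "tcp_rot": TCP orientation; "force": force on the tool from outside, world axes, zero at the start; "moment": the same for the moment, N m; "opening": opening from 0.0 (shut) to 1.0 (fully open).
Only numpy, scipy, OpenCV 4.12 (cv2) and the standard library are available. Lean on these libraries where they do the work, as an engineer would, in place of code of your own. Each camera call takes 0.05 s, during which the arm holds its last target. There are 200 camera calls.

### The job

Press the snap back home on the watch in the bench screw press: push the shuttle in under the spindle until it is fully home against its stop, then wind the spoked capstan clockwise (seen from above) by pushing its spokes round one after another until the back is right down and the screw has come up firm, and keep it firm for half a second without over-pressing. Then wind back until the die stands well clear of the watch (3 mm or so), leaving the watch in place, and do not disturb the other things on the bench.

Things in the scene. Friction and masses are not known exactly. Their poses are not given: they have to be found in the camera images.
- press: Small C-frame screw press of grey cast iron. Origin on the bench under the vertical spindle axis, z up; its throat opens to its own +y, the column stands at -y. Base 130 mm (x) by 290 mm (y), arm with its top 170 mm high, steel collar 42 mm across up to 188 mm. It is bolted down.
- hub (a point): Centre of the capstan's hub, on the spindle axis at the height of the spokes (209 mm). Steel hub 54 mm across, 188 to 228 mm high; the 18 mm screw ends up to 30 mm above it. Four level spokes 90 degrees apart: steel rods 10 mm thick, each with a black ball 22 mm across centred 105 mm from the axis. The capstan stays at this height. Free space below the spokes down to the collar and arm.
- ball (a point): Centre of the ball on one of the four spokes, 105 mm from the spindle axis, turning with the capstan; the other three balls are at 90, 180 and 270 degrees from it round the hub.
- capstan (a joint): Turn of the capstan in rad, growing clockwise seen from above, which lowers the ram 30 mm a turn (4.77 mm a rad, a steep quick-acting thread). Range 0 to 7, starts at 1.4 to 2.9, stays where left unless under load. Torque to turn it: 0.2 N m free (2.5 N at 80 mm out), about 0.5 N m while the back goes down, then, with the back right down, climbing quickly.
- ram: Ram with a white nylon die 32 mm across. Origin: centre of the die's flat lower face, z up. The capstan drives it straight up and down. Held still, it is firm from 0.6 N m on the capstan (7.5 N on a spoke 80 mm out; 120 N at the die) and over-pressed, marking the watch, from 1.2 N m (15 N; 270 N at the die): 11 N at 80 mm is right. Let go when firm, it springs back up to 0.3 rad.
- shuttle (a joint): How far the loaded shuttle has been pushed in, in m: 0 drawn right out, 0.085 fully home against its stop with the watch centred under the die; it counts as home above 0.0835. It slides level along the press's y axis, with about 2.5 N of drag.
- shuttle_plate (a point): Centre of the outer face of the shuttle's upright push plate (aluminium, 50 mm wide, 10 mm thick, from 45 to 91 mm above the bench, this point 72 to 75 mm high). y axis: square out of that face, away from the press, so push along -y. Outside the plate the bench is free; towards the press lies the shuttle's flat bed, top 49 mm high. At home this face is 159 mm from the spindle axis.
- watch (a point): The steel watch case (41 mm across, 9 mm high, with lugs and crown) lies face down in a round white nylon nest on the shuttle. This point, z up, is on its axis where the top of the snap back is when right down: 159 mm from the push plate's outer face, 72 mm above the bench plus 0 to 2.5 mm of packing under the slideway, so that the screw comes up firm at a different turn on each job.
- back: The round steel snap back, 33 mm across, in the top of the watch case; origin: centre of its top face, z up. It starts about 3 mm proud, that is 3 mm above that point of the watch, and is home less than 0.6 mm above it. It needs about 60 N from the die, so only the press can push it down.
- spare_watch: Bystander: another steel watch case, 39 mm across, 9 mm high, on the bench by the press.
- die_large: Bystander: spare white nylon die, 42 mm across, 22 mm high, standing on the bench by the press.
- die_small: Bystander: spare white nylon die, 30 mm across, 22 mm high, standing on the bench by the press.
- loupe: Bystander: black eye loupe, 36 mm across, 32 mm high.
- screwdriver: Bystander: steel screwdriver 120 mm long lying on the bench.
- tweezers: Bystander: steel tweezers about 128 mm long lying on the bench.
- dust_cover: Bystander: pale blue round dust cover with a knob, 78 mm across, 46 mm high.

How it is judged:
By the outcome, as a careful person would: the job done as asked, in the order asked, and still so for the second after the job is handed in, with the robot touching nothing.
It also fails if it takes over 72 s, if anything falls off the work surface, if the arm or the gripper's body presses on something with over 40 N, if the wrist force passes 120 N, or if a joint passes its speed limit or range.

## Working session

There is one attempt and no reset: what is moved stays moved. The work goes in short steps, Python scripts to look and compute and a shell command to move; the robot and the scene stay as the last step left them, time stands still between calls to the robot, and variables do not carry over. Pictures are saved under pics/ and viewed, on a budget of 10 in all, crops included, one or two more only if the job needs it, and the job is handed in when it is done.

```bash
ls; mkdir -p pics; cat > h.py <<'E'
from rig import *
import numpy as np, cv2, json
def save(cam,name,crop=None,s=1):
    im=capture(cam)
    if crop: im=im[crop[1]:crop[3],crop[0]:crop[2]]
    if s!=1: im=cv2.resize(im,None,fx=s,fy=s,interpolation=cv2.INTER_CUBIC)
    cv2.imwrite('pics/%s.png'%name,cv2.cvtColor(im,cv2.COLOR_RGB2BGR))
def cam(name):
    c=get_calibration(name);K=np.array(c['camera_matrix'])
    if 'world_to_cam' in c: W=np.array(c['world_to_cam'])
    else:
        s=read_state();T=np.eye(4);T[:3,:3]=s['tcp_rot'];T[:3,3]=s['position']
        W=np.linalg.inv(T@np.array(c['T_tool_cam']))
    return K,W
def ray(kw,u,v):
    K,W=kw;d=W[:3,:3].T@np.linalg.inv(K)@[u,v,1];o=-W[:3,:3].T@W[:3,3];return o,d
def atz(kw,u,v,z):
    o,d=ray(kw,u,v);return o+d*(z-o[2])/d[2]
def proj(kw,p):
    K,W=kw;q=K@(W[:3,:3]@np.array(p)+W[:3,3]);return q[:2]/q[2]
def tri(a,b):
    A=np.zeros((3,3));B=np.zeros(3)
    for kw,u,v in (a,b):
        o,d=ray(kw,u,v);d=d/np.linalg.norm(d);P=np.eye(3)-np.outer(d,d);A+=P;B+=P@o
    return np.linalg.solve(A,B)
E
python3 - <<'E'
from h import *
s=read_state();print(s['time_s'],np.round(s['position'],4),np.round(s['tcp_rot'],3).tolist(),s['force'])
for c in('scene','top'):
    save(c,c)
    k=cam(c);print(c,np.round(-k[1][:3,:3].T@k[1][:3,3],3),np.round(k[1][2,:3],2))
    for q in('press','hub','ball','shuttle_plate','watch','shuttle','dust_cover'):
        print(q,[(np.round(r['extent']).tolist(),round(r['score'],2)) for r in recognise(c,q)[:5]])
a=cv2.imread('pics/scene.png');b=cv2.imread('pics/top.png');cv2.imwrite('pics/both.png',cv2.resize(np.vstack([a,b]),(480,600)))
E
```

```text
pics
0.0 [ 0.1533 -0.6052  0.2326] [[0.969, 0.245, -0.0], [0.245, -0.969, 0.002], [0.0, -0.002, -1.0]] [-0.00479871  1.02294355 -0.14510751]
scene [1.009 0.158 0.864] [-0.52 -0.19 -0.83]
press [([316.0, 192.0, 132.0, 148.0], 0.95)]
hub [([313.0, 168.0, 118.0, 94.0], 0.98), ([371.0, 229.0, 94.0, 54.0], 0.39)]
ball [([317.0, 169.0, 115.0, 95.0], 0.71)]
shuttle_plate [([371.0, 230.0, 94.0, 57.0], 0.71)]
watch [([369.0, 230.0, 86.0, 48.0], 0.97)]
shuttle [([369.0, 231.0, 89.0, 55.0], 0.95)]
dust_cover [([219.0, 220.0, 37.0, 27.0], 0.84)]
top [ 0.422 -0.047  0.894] [ 0.18 -0.   -0.98]
press [([317.0, 206.0, 138.0, 124.0], 0.67)]
hub [([310.0, 209.0, 125.0, 132.0], 0.83), ([318.0, 207.0, 138.0, 130.0], 0.5)]
ball [([311.0, 208.0, 127.0, 126.0], 0.59)]
shuttle_plate [([252.0, 215.0, 95.0, 31.0], 0.62)]
watch [([254.0, 215.0, 91.0, 36.0], 0.93)]
shuttle [([254.0, 216.0, 97.0, 35.0], 0.62)]
dust_cover [([408.0, 178.0, 38.0, 32.0], 0.63), ([384.0, 280.0, 19.0, 20.0], 0.56)]
```

View pics/top.png

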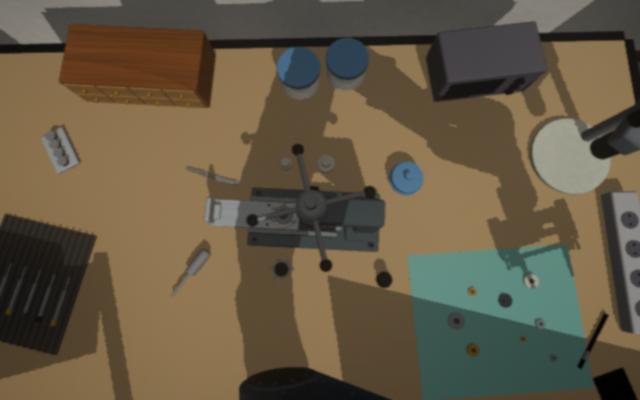

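View pics/scene.png

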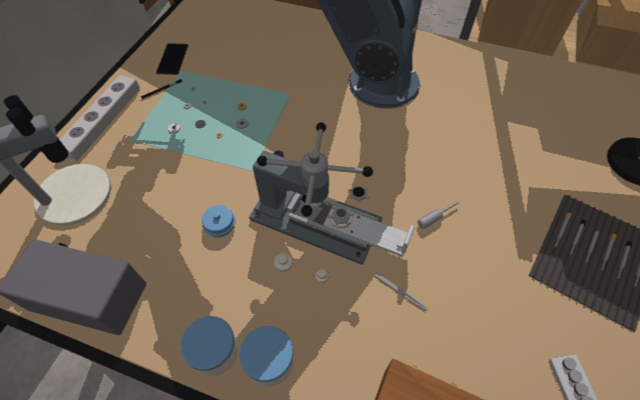

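The top view shows the press axis near (311,205), the balls at (298,150), (370,192), (326,265) and (252,220), and the push plate near (210,211). In the scene view the balls are at (321,127), (368,171), (307,211) and (262,160), and the plate is near (407,238). The throat opens to about world +y.

```bash
python3 - <<'E'
from h import *
from scipy.optimize import least_squares
kt,ks=cam('top'),cam('scene')
T=[(298,150),(370,192),(326,265),(252,220)];S=[(321,127),(368,171),(307,211),(262,160)]
for k,P in((kt,T),(ks,S)):
    print([np.round(atz(k,*p,.209),3).tolist() for p in P])
def pts(v): return [np.array([v[0]+.105*np.cos(v[3]+i*np.pi/2),v[1]+.105*np.sin(v[3]+i*np.pi/2),v[2]]) for i in range(4)]
def f(v,out=0):
    r=[]
    for k,P in((kt,T),(ks,S)):
        q=[proj(k,p) for p in pts(v)]
        for p in P: r.append(min((a-p for a in q),key=np.linalg.norm))
    return np.ravel(r)
c=np.mean([atz(kt,*p,.209) for p in T],0);d=atz(kt,*T[0],.209)-c
o=least_squares(f,[*c,np.arctan2(d[1],d[0])]);print(o.x,np.round(o.fun.reshape(-1,2),1).tolist(),np.degrees(o.x[3]))
for i,p in enumerate(pts(o.x)): print(np.round(p,3))
print('plate',tri((kt,210,211),(ks,407,238)))
save('top','tz',(180,130,420,290),3.3)
save('scene','sz',(220,100,440,270),3.5)
E
```

```text
[[0.628, -0.006, 0.209], [0.549, -0.132, 0.209], [0.424, -0.051, 0.209], [0.504, 0.075, 0.209]]
[[0.425, -0.051, 0.209], [0.503, 0.075, 0.209], [0.63, -0.004, 0.209], [0.548, -0.131, 0.209]]
[ 0.52626182 -0.02813043  0.20844916  0.217728  ] [[-0.3, -0.3], [-0.7, -0.1], [-0.4, 0.3], [0.5, 0.2], [0.0, -0.1], [-0.6, 0.1], [-0.5, -0.7], [0.2, 0.4]] 12.474895736109277
[ 0.629 -0.005  0.208]
[0.504 0.074 0.208]
[ 0.424 -0.051  0.208]
[ 0.549 -0.131  0.208]
plate [0.54139182 0.18730994 0.07125282]
```

View pics/tz.png

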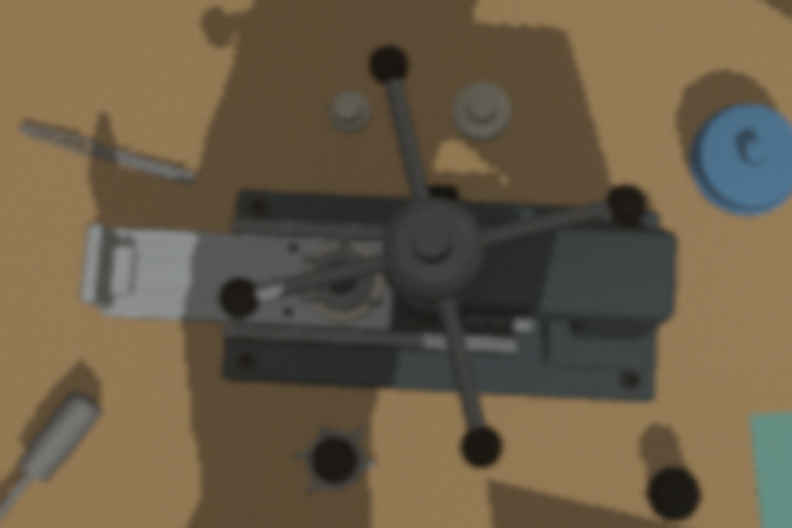

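View pics/sz.png

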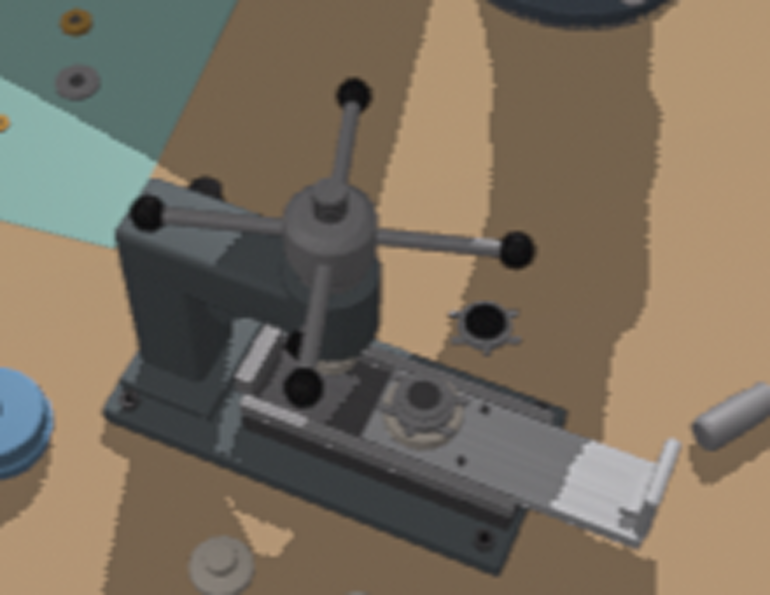

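The crops confirm the layout. The plate's outer top edge runs about (92,224) to (82,300) in the top crop, and the push direction is roughly world -y. Next I work out the press yaw and the moves.

```bash
python3 - <<'E'
from h import *
kt,ks=cam('top'),cam('scene')
t=lambda x,y:(x/3.3+180,y/3.3+130)
s=lambda x,y:(x/3.5+220,y/3.5+100)
a=atz(kt,*t(92,224),.091);b=atz(kt,*t(82,300),.091);print('outer top edge',a,b,np.linalg.norm(a-b))
a2=atz(ks,*s(676,440),.091);b2=atz(ks,*s(650,500),.091);print('scene top edge',a2,b2)
h=np.array([.526,-.028]);m=(a+b)[:2]/2;d=m-h
print('dist',np.linalg.norm(d),'yaw of press y',np.degrees(np.arctan2(d[1],d[0])))
w=atz(kt,*t(340,284),.075);w2=atz(ks,*s(424,395),.075);print('watch',w,w2,np.degrees(np.arctan2(*(w[:2]-h)[::-1])),np.degrees(np.arctan2(*(w2[:2]-h)[::-1])))
for P,Q in(((258,207),(247,361)),((247,361),(628,378))):
    p,q=atz(kt,*t(*P),.02),atz(kt,*t(*Q),.02);e=q-p;print(np.round(e,3),np.degrees(np.arctan2(e[1],e[0])))
R=np.array(read_state()['tcp_rot']);p=np.array(read_state()['position'])
y=np.radians(np.degrees(np.arctan2(d[1],d[0])));u=np.array([np.cos(y),np.sin(y)])
for n,t_ in(('wp',[.42,-.3,.33]),('pre',[*(h+u*(np.linalg.norm(d)+.04)),.33])): print(n,t_,np.round(1000*R.T@(np.array(t_)-p)))
E
```

```text
outer top edge [0.56568488 0.18747184 0.091     ] [0.5182356  0.19218365 0.091     ] 0.047682653430079776
scene top edge [0.52003038 0.19134805 0.091     ] [0.56532585 0.18614173 0.091     ]
dist 0.21841166950106294 yaw of press y 85.80942620490278
watch [0.52661724 0.03465637 0.075     ] [0.53173565 0.03552794 0.075     ] 89.4355871641257 84.84101231518936
[-0.104  0.007  0.   ] 176.4017088363931
[-0.017 -0.253  0.   ] -93.81794194958555
wp [0.42, -0.3, 0.33] [ 334. -231.  -96.]
pre [np.float64(0.5448832052543664), np.float64(0.2297208091979537), 0.33] [ 585. -714.  -96.]
```

```bash
python3 -m inch '[{"gripper":0,"dx":60,"dy":-40,"dz":-96,"turn":-0.1},{"dx":334,"dy":-231,"dz":-96,"turn":-1.253},{"dx":334,"dy":-231,"dz":-96,"turn":-1.253},{"dx":334,"dy":-231,"dz":-96,"turn":-1.253},{"dx":334,"dy":-231,"dz":-96,"turn":-1.253},{"dx":334,"dy":-231,"dz":-96,"turn":-1.253},{"dx":334,"dy":-231,"dz":-96,"turn":-1.253},{"dx":334,"dy":-231,"dz":-96,"turn":-1.253},{"dx":334,"dy":-231,"dz":-96,"turn":-1.253},{"dx":334,"dy":-231,"dz":-96,"turn":-1.253},{"dx":334,"dy":-231,"dz":-96,"turn":-1.253}]'
cat > go.py <<'E'
# go.py: shift from present pose to press coords (radius r, world angle deg a, z), turn to make tool x point along yaw
import sys
from h import *
r,a,z,yaw=map(float,sys.argv[1:5]);H=np.array([.5262,-.0281])
s=read_state();R=np.array(s['tcp_rot']);p=np.array(s['position'])
q=np.array([*(H+r*np.array([np.cos(np.radians(a)),np.sin(np.radians(a))])),z])
y0=np.degrees(np.arctan2(R[1,0],R[0,0]));d=p[:2]-H
print('now r %.4f a %.2f z %.4f yaw %.2f'%(np.hypot(*d),np.degrees(np.arctan2(d[1],d[0])),p[2],y0),'shift mm',np.round(1000*R.T@(q-p),1),'turn',round(np.radians((y0-yaw+180)%360-180),3),'F',np.round(s['force'],1),'t',s['time_s'])
E
python3 go.py .258 86 .33 86
```

```text
now r 0.6876 a -122.84 z 0.2335 yaw 14.20 shift mm [ 583.8 -713.7  -96.4] turn -1.253 F [-0.7  1.2  0.3] t 0.9invalid input
```

```bash
python3 -m inch '[{"gripper":0,"dx":60,"dy":-40,"dz":-96,"turn":-0.1},{"gripper":0,"dx":334,"dy":-231,"dz":-96,"turn":-1.253},{"gripper":0,"dx":334,"dy":-231,"dz":-96,"turn":-1.253},{"gripper":0,"dx":334,"dy":-231,"dz":-96,"turn":-1.253},{"gripper":0,"dx":334,"dy":-231,"dz":-96,"turn":-1.253},{"gripper":0,"dx":334,"dy":-231,"dz":-96,"turn":-1.253},{"gripper":0,"dx":334,"dy":-231,"dz":-96,"turn":-1.253},{"gripper":0,"dx":334,"dy":-231,"dz":-96,"turn":-1.253},{"gripper":0,"dx":334,"dy":-231,"dz":-96,"turn":-1.253},{"gripper":0,"dx":334,"dy":-231,"dz":-96,"turn":-1.253},{"gripper":0,"dx":334,"dy":-231,"dz":-96,"turn":-1.253}]'
python3 go.py .258 86 .33 86
```

```text
time_s: 2.0
position: [0.4207, -0.2997, 0.3298]
tcp_rot: [[0.069, 0.998, -0.0], [0.998, -0.069, -0.001], [-0.001, 0.0, -1.0]]
force: [-0.5, 0.1, -0.6]
opening: 0.079
now r 0.2913 a -111.23 z 0.3298 yaw 86.04 shift mm [536.2  86.7  -0.8] turn 0.001 F [-0.5  0.1 -0.6] t 2.0
```

```bash
python3 -m inch '[{"gripper":0,"dx":536,"dy":87,"dz":0,"turn":0},{"gripper":0,"dx":536,"dy":87,"dz":0,"turn":0},{"gripper":0,"dx":536,"dy":87,"dz":0,"turn":0},{"gripper":0,"dx":536,"dy":87,"dz":0,"turn":0},{"gripper":0,"dx":536,"dy":87,"dz":0,"turn":0},{"gripper":0,"dx":536,"dy":87,"dz":0,"turn":0},{"gripper":0,"dx":536,"dy":87,"dz":0,"turn":0},{"gripper":0,"dx":536,"dy":87,"dz":0,"turn":0},{"gripper":0,"dx":536,"dy":87,"dz":0,"turn":0},{"gripper":0,"dx":536,"dy":87,"dz":0,"turn":0},{"gripper":0,"dx":536,"dy":87,"dz":0,"turn":0},{"gripper":0,"dx":536,"dy":87,"dz":0,"turn":0}]'
python3 -m inch '[{"gripper":0,"dx":0,"dy":0,"dz":50,"turn":0},{"gripper":0,"dx":0,"dy":0,"dz":100,"turn":0},{"gripper":0,"dx":0,"dy":0,"dz":150,"turn":0},{"gripper":0,"dx":0,"dy":0,"dz":200,"turn":0},{"gripper":0,"dx":0,"dy":0,"dz":250,"turn":0},{"gripper":0,"dx":0,"dy":0,"dz":252,"turn":0},{"gripper":0,"dx":0,"dy":0,"dz":252,"turn":0}]'
python3 go.py .228 86 .078 86
```

```text
time_s: 3.2
position: [0.546, 0.2317, 0.3288]
tcp_rot: [[0.067, 0.998, 0.001], [0.998, -0.067, 0.002], [0.002, 0.001, -1.0]]
force: [-0.4, -0.3, -0.3]
opening: 0.005
time_s: 3.9
position: [0.5446, 0.2268, 0.0769]
tcp_rot: [[0.072, 0.997, -0.003], [0.997, -0.072, -0.001], [-0.001, -0.003, -1.0]]
force: [-0.7, 0.5, 1.2]
opening: 0.007
now r 0.2555 a 85.86 z 0.0769 yaw 85.85 shift mm [-27.5  -0.5  -1.1] turn -0.003 F [-0.7  0.5  1.2] t 3.9
```

```bash
python3 - <<'E'
from h import *
save('scene','s2',(300,130,500,280),3.5)
E
```

```text
(no output)
```

View pics/s2.png

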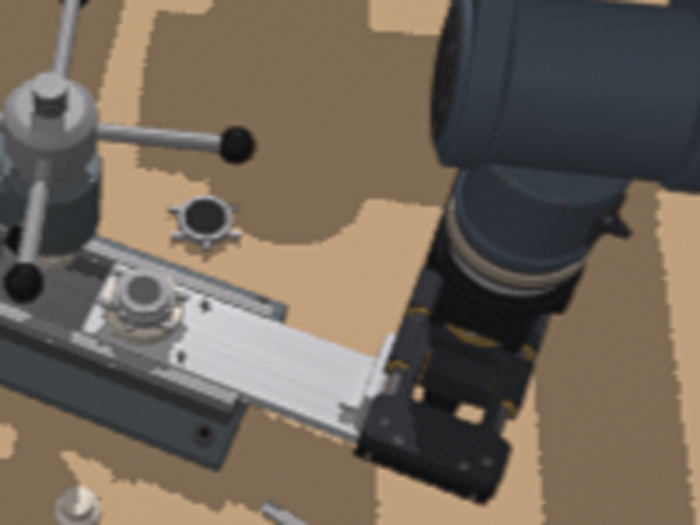

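The gripper stands just outside the plate, with the plate edge at about (385,370) in the crop, and it is aligned. Now I push.

```bash
python3 -m inch '[{"gripper":0,"dx":-15,"dy":0,"dz":0,"turn":0},{"gripper":0,"dx":-25,"dy":0,"dz":0,"turn":0},{"gripper":0,"dx":-32,"dy":0,"dz":0,"turn":0},{"gripper":0,"dx":-38,"dy":0,"dz":0,"turn":0},{"gripper":0,"dx":-44,"dy":0,"dz":0,"turn":0},{"gripper":0,"dx":-50,"dy":0,"dz":0,"turn":0},{"gripper":0,"dx":-56,"dy":0,"dz":0,"turn":0},{"gripper":0,"dx":-62,"dy":0,"dz":0,"turn":0},{"gripper":0,"dx":-68,"dy":0,"dz":0,"turn":0},{"gripper":0,"dx":-73,"dy":0,"dz":0,"turn":0},{"gripper":0,"dx":-77,"dy":0,"dz":0,"turn":0},{"gripper":0,"dx":-80,"dy":0,"dz":0,"turn":0}]'
python3 go.py .1685 86 .078 86
python3 -m inch '[{"gripper":0,"dx":-2,"dy":0,"dz":0,"turn":0},{"gripper":0,"dx":-4,"dy":0,"dz":0,"turn":0}]'
python3 go.py .1685 86 .078 86
```

```text
time_s: 5.15
position: [0.5391, 0.1484, 0.0774]
tcp_rot: [[0.07, 0.998, -0.0], [0.998, -0.07, -0.0], [-0.0, -0.0, -1.0]]
force: [0.8, 2.4, 0.9]
opening: 0.006
now r 0.1769 a 85.83 z 0.0774 yaw 85.98 shift mm [-8.4 -0.5 -0.6] turn -0.0 F [0.8 2.4 0.9] t 5.15
time_s: 5.35
position: [0.5388, 0.1447, 0.0774]
tcp_rot: [[0.07, 0.998, -0.0], [0.998, -0.07, 0.0], [0.0, -0.0, -1.0]]
force: [2.1, 2.8, -0.5]
opening: 0.003
now r 0.1732 a 85.84 z 0.0774 yaw 85.99 shift mm [-4.7 -0.5 -0.6] turn -0.0 F [ 2.1  2.8 -0.5] t 5.35
```

```bash
python3 -m inch '[{"gripper":0,"dx":-1.5,"dy":0,"dz":0,"turn":0},{"gripper":0,"dx":-3,"dy":0,"dz":0,"turn":0},{"gripper":0,"dx":-3,"dy":0,"dz":0,"turn":0}]'; python3 go.py .1685 86 .078 86
python3 -m inch '[{"gripper":0,"dx":-1,"dy":0,"dz":0,"turn":0},{"gripper":0,"dx":-2,"dy":0,"dz":0,"turn":0}]'; python3 go.py .1685 86 .078 86
```

```text
time_s: 5.65
position: [0.5385, 0.1415, 0.0774]
tcp_rot: [[0.07, 0.998, -0.001], [0.998, -0.07, -0.0], [-0.0, -0.0, -1.0]]
force: [1.8, 1.7, 0.0]
opening: 0.004
now r 0.1701 a 85.87 z 0.0774 yaw 86.00 shift mm [-1.6 -0.4 -0.6] turn -0.0 F [1.8 1.7 0. ] t 5.65
time_s: 5.85
position: [0.5385, 0.1414, 0.0775]
tcp_rot: [[0.072, 0.997, 0.0], [0.997, -0.072, 0.003], [0.003, 0.0, -1.0]]
force: [2.0, 11.1, -1.5]
opening: 0.006
now r 0.1700 a 85.86 z 0.0775 yaw 85.89 shift mm [-1.5 -0.4 -0.5] turn -0.002 F [ 2.  11.1 -1.5] t 5.85
```

```bash
python3 -m inch '[{"gripper":0,"dx":-1,"dy":0,"dz":0,"turn":0},{"gripper":0,"dx":-1,"dy":0,"dz":0,"turn":0}]'; python3 go.py .1685 86 .078 86
python3 -m inch '[{"gripper":0,"dx":10,"dy":0,"dz":0,"turn":0},{"gripper":40,"dx":40,"dy":0,"dz":0,"turn":0},{"gripper":40,"dx":40,"dy":0,"dz":-50,"turn":0},{"gripper":40,"dx":40,"dy":0,"dz":-100,"turn":0},{"gripper":40,"dx":40,"dy":0,"dz":-150,"turn":0},{"gripper":40,"dx":40,"dy":0,"dz":-182,"turn":0},{"gripper":40,"dx":40,"dy":0,"dz":-182,"turn":0}]'; python3 go.py .08 102.5 .26 102.5
python3 - <<'E'
from h import *
save('top','t3',(180,130,420,290),3.3)
E
```

```text
time_s: 6.05
position: [0.5384, 0.1414, 0.0775]
tcp_rot: [[0.072, 0.997, 0.001], [0.997, -0.072, 0.004], [0.004, 0.0, -1.0]]
force: [2.2, 10.9, -0.7]
opening: 0.002
now r 0.1699 a 85.87 z 0.0775 yaw 85.88 shift mm [-1.4 -0.4 -0.5] turn -0.002 F [ 2.2 10.9 -0.7] t 6.05
time_s: 6.75
position: [0.5436, 0.1788, 0.2649]
tcp_rot: [[0.069, 0.998, 0.01], [0.998, -0.069, -0.0], [0.0, 0.01, -1.0]]
force: [1.2, -0.8, 0.3]
opening: 0.381
now r 0.2076 a 85.20 z 0.2649 yaw 86.02 shift mm [-130.9  -25.7    4.6] turn -0.288 F [ 1.2 -0.8  0.3] t 6.75
```

View pics/t3.png

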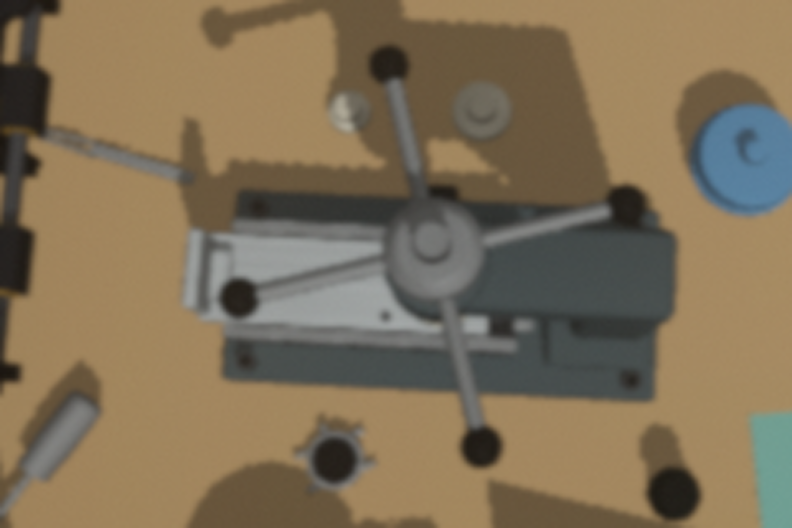

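The plate's outer edge is now at about x=187 in the crop, so the shuttle moved about 59 mm and stands on its stop. The capstan is undisturbed. Next I straddle the spoke at 102.5°.

```bash
python3 -m inch '[{"gripper":40,"dx":-45,"dy":-9,"dz":0,"turn":-0.1},{"gripper":40,"dx":-90,"dy":-18,"dz":0,"turn":-0.2},{"gripper":40,"dx":-131,"dy":-25.7,"dz":4,"turn":-0.288},{"gripper":40,"dx":-131,"dy":-25.7,"dz":4,"turn":-0.288},{"gripper":40,"dx":-131,"dy":-25.7,"dz":4,"turn":-0.288}]'; python3 go.py .08 102.5 .204 102.5
python3 - <<'E'
from h import *
save('top','t4',(240,150,400,270),4)
E
```

```text
time_s: 7.3
position: [0.5049, 0.0491, 0.254]
tcp_rot: [[-0.213, 0.977, -0.004], [0.977, 0.213, 0.001], [0.001, -0.004, -1.0]]
force: [0.2, 0.0, -1.0]
opening: 0.398
now r 0.0801 a 105.39 z 0.2540 yaw 102.30 shift mm [-0.1  4.2 49.9] turn -0.003 F [ 0.2  0.  -1. ] t 7.3
```

View pics/t4.png

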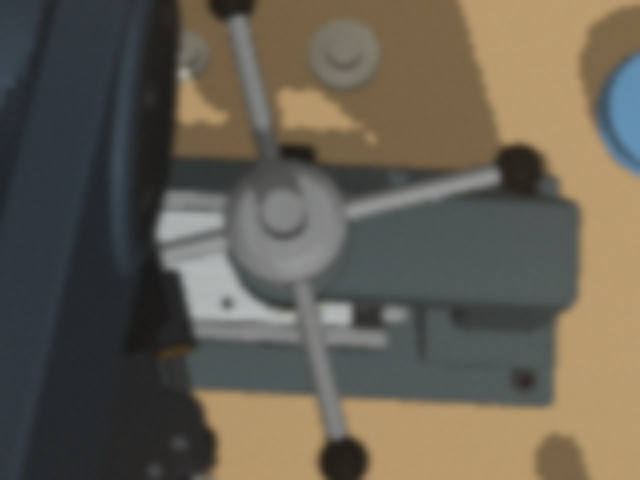

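The hub and spokes are unmoved and the gripper is over the left spoke. I descend and start winding.

```bash
python3 -m inch '[{"gripper":40,"dx":0,"dy":4,"dz":20,"turn":0},{"gripper":40,"dx":0,"dy":4,"dz":40,"turn":0},{"gripper":40,"dx":0,"dy":4,"dz":50,"turn":0},{"gripper":40,"dx":0,"dy":4,"dz":50,"turn":0}]'; python3 go.py .08 102.5 .204 102.5
python3 -m inch '[{"gripper":40,"dx":-0.8,"dy":11.2,"dz":0,"turn":0.14},{"gripper":40,"dx":-2,"dy":18,"dz":0,"turn":0.23},{"gripper":40,"dx":-3.9,"dy":24.9,"dz":0,"turn":0.32},{"gripper":40,"dx":-6.5,"dy":31.8,"dz":0,"turn":0.41}]'; python3 go.py .08 102.5 .204 102.5
```

```text
time_s: 7.75
position: [0.5091, 0.0519, 0.2038]
tcp_rot: [[-0.218, 0.976, -0.004], [0.976, 0.218, 0.001], [0.002, -0.004, -1.0]]
force: [0.9, 0.9, 0.3]
opening: 0.4
now r 0.0818 a 102.05 z 0.2038 yaw 102.58 shift mm [-1.8 -0.7 -0.2] turn 0.001 F [0.9 0.9 0.3] t 7.75
time_s: 8.15
position: [0.5419, 0.0518, 0.2057]
tcp_rot: [[0.193, 0.981, -0.003], [0.981, -0.193, -0.001], [-0.001, -0.003, -1.0]]
force: [-1.1, -0.9, -1.3]
opening: 0.398
now r 0.0814 a 78.88 z 0.2057 yaw 78.87 shift mm [ -8.1 -32.1   1.8] turn -0.412 F [-1.1 -0.9 -1.3] t 8.15
```

```bash
sed -i "s/^print(/print('push N %.1f side %.1f mom %s'%(-(R.T@s['force'])[1],(R.T@s['force'])[0],np.round(s['moment'],2)));print(/" go.py
python3 -m inch '[{"gripper":40,"dx":-0.3,"dy":7.2,"dz":0,"turn":0.09},{"gripper":40,"dx":-1.3,"dy":14.3,"dz":0,"turn":0.18},{"gripper":40,"dx":-2.9,"dy":21.3,"dz":0,"turn":0.27},{"gripper":40,"dx":-5.1,"dy":28.2,"dz":0,"turn":0.36}]'; python3 go.py .08 102.5 .204 102.5
python3 -m inch '[{"gripper":40,"dx":-0.3,"dy":7.2,"dz":0,"turn":0.09},{"gripper":40,"dx":-1.3,"dy":14.3,"dz":0,"turn":0.18},{"gripper":40,"dx":-2.9,"dy":21.3,"dz":0,"turn":0.27}]'; python3 go.py .08 102.5 .204 102.5
```

```text
time_s: 8.55
position: [0.5685, 0.0414, 0.2057]
tcp_rot: [[0.526, 0.85, -0.003], [0.85, -0.526, -0.0], [-0.002, -0.003, -1.0]]
force: [-2.8, 0.1, -0.5]
opening: 0.401
push N 2.4 side -1.4 mom [-0.1   0.36 -0.02]
now r 0.0813 a 58.65 z 0.2057 yaw 58.24 shift mm [-24.  -55.2   1.9] turn -0.773 F [-2.8  0.1 -0.5] t 8.55
time_s: 8.85
position: [0.5851, 0.0279, 0.2058]
tcp_rot: [[0.734, 0.679, -0.003], [0.679, -0.734, 0.0], [-0.002, -0.002, -1.0]]
force: [-2.7, 0.2, 0.4]
opening: 0.403
push N 2.0 side -1.8 mom [-0.04  0.36  0.04]
now r 0.0813 a 43.57 z 0.2058 yaw 42.76 shift mm [-40.9 -67.9   2. ] turn -1.043 F [-2.7  0.2  0.4] t 8.85
```

```bash

python3 -m inch '[{"gripper":40,"dx":-0.3,"dy":7.2,"dz":0,"turn":0.09},{"gripper":40,"dx":-1.3,"dy":14.3,"dz":0,"turn":0.18},{"gripper":40,"dx":-2.9,"dy":21.3,"dz":0,"turn":0.27}]'; python3 go.py .08 102.5 .204 102.5
python3 -m inch '[{"gripper":40,"dx":-0.3,"dy":7.2,"dz":0,"turn":0.09},{"gripper":40,"dx":-1.3,"dy":14.3,"dz":0,"turn":0.18},{"gripper":40,"dx":-2.9,"dy":21.3,"dz":0,"turn":0.27},{"gripper":40,"dx":-5.1,"dy":28.2,"dz":0,"turn":0.36}]'; python3 go.py .08 102.5 .204 102.5
```

```text
time_s: 9.15
position: [0.5975, 0.0106, 0.2058]
tcp_rot: [[0.889, 0.458, -0.003], [0.458, -0.889, 0.001], [-0.002, -0.002, -1.0]]
force: [-2.4, 1.4, -0.8]
opening: 0.398
push N 2.3 side -1.5 mom [0.09 0.38 0.04]
now r 0.0811 a 28.47 z 0.2058 yaw 27.28 shift mm [-60.7 -75.7   2.1] turn -1.313 F [-2.4  1.4 -0.8] t 9.15
time_s: 9.55
position: [0.6062, -0.0166, 0.2058]
tcp_rot: [[0.993, 0.116, -0.002], [0.116, -0.993, 0.001], [-0.002, -0.002, -1.0]]
force: [-1.1, 1.2, -0.9]
opening: 0.399
push N 1.3 side -1.0 mom [0.22 0.31 0.01]
now r 0.0808 a 8.21 z 0.2058 yaw 6.65 shift mm [-89.  -77.4   2.1] turn -1.673 F [-1.1  1.2 -0.9] t 9.55
```

```bash

python3 -m inch '[{"gripper":40,"dx":0,"dy":-5,"dz":0,"turn":0},{"gripper":40,"dx":0,"dy":-5,"dz":-30,"turn":0},{"gripper":40,"dx":0,"dy":-5,"dz":-60,"turn":0},{"gripper":40,"dx":0,"dy":-5,"dz":-60,"turn":0}]'; python3 go.py .08 104 .265 104
```

```text
time_s: 9.95
position: [0.6096, -0.0123, 0.2709]
tcp_rot: [[0.993, 0.121, 0.011], [0.121, -0.993, -0.002], [0.011, 0.003, -1.0]]
force: [0.8, 0.1, -0.1]
opening: 0.399
push N 0.0 side 0.8 mom [ 0.02  0.01 -0.02]
now r 0.0849 a 10.75 z 0.2709 yaw 6.98 shift mm [-94.6 -73.8   4.6] turn -1.693 F [ 0.8  0.1 -0.1] t 9.95
```

```bash

python3 -m inch '[{"gripper":40,"dx":3,"dy":-15,"dz":0,"turn":-0.14},{"gripper":40,"dx":1,"dy":-30,"dz":0,"turn":-0.29},{"gripper":40,"dx":-5,"dy":-45,"dz":0,"turn":-0.44},{"gripper":40,"dx":-15,"dy":-57,"dz":0,"turn":-0.59},{"gripper":40,"dx":-30,"dy":-66,"dz":0,"turn":-0.74},{"gripper":40,"dx":-45,"dy":-72,"dz":0,"turn":-0.89},{"gripper":40,"dx":-60,"dy":-75,"dz":0,"turn":-1.04},{"gripper":40,"dx":-78,"dy":-76,"dz":0,"turn":-1.19},{"gripper":40,"dx":-94.6,"dy":-73.8,"dz":0,"turn":-1.34},{"gripper":40,"dx":-94.6,"dy":-73.8,"dz":4,"turn":-1.49},{"gripper":40,"dx":-94.6,"dy":-73.8,"dz":4,"turn":-1.64},{"gripper":40,"dx":-94.6,"dy":-73.8,"dz":4,"turn":-1.693}]'; python3 go.py .08 104 .204 104
python3 - <<'E'
from h import *
save('scene','s5',(230,100,430,250),3.5)
E
```

```text
time_s: 11.15
position: [0.5033, 0.05, 0.2615]
tcp_rot: [[-0.245, 0.97, 0.0], [0.97, 0.245, 0.0], [0.0, 0.0, -1.0]]
force: [0.8, -0.5, -0.3]
opening: 0.398
push N -0.7 side -0.7 mom [ 0.06 -0.11 -0.03]
now r 0.0814 a 106.33 z 0.2615 yaw 104.16 shift mm [-1.3  3.3 57.5] turn 0.003 F [ 0.8 -0.5 -0.3] t 11.15
```

View pics/s5.png

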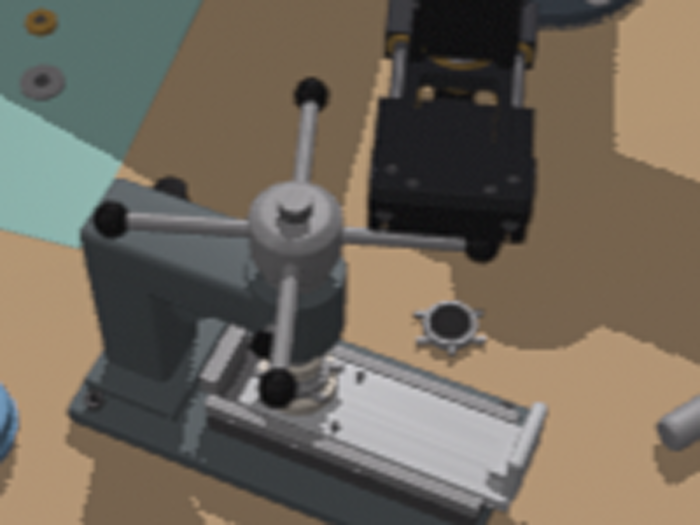

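The spokes are where predicted, the ram is down close to the watch, and the gripper is over the next spoke, whose ball is at (483,247). Descend and wind in short steps.

```bash
python3 -m inch '[{"gripper":40,"dx":-1,"dy":1,"dz":20,"turn":0},{"gripper":40,"dx":-1,"dy":1,"dz":40,"turn":0},{"gripper":40,"dx":-1,"dy":1,"dz":57,"turn":0},{"gripper":40,"dx":-1,"dy":1,"dz":57,"turn":0}]'; python3 go.py .08 104 .204 104
python3 -m inch '[{"gripper":40,"dx":-0.3,"dy":7.2,"dz":0,"turn":0.09},{"gripper":40,"dx":-1.3,"dy":14.3,"dz":0,"turn":0.18},{"gripper":40,"dx":-2.9,"dy":21.3,"dz":0,"turn":0.27}]'; python3 go.py .08 104 .204 104
python3 -m inch '[{"gripper":40,"dx":-0.3,"dy":7.2,"dz":0,"turn":0.09},{"gripper":40,"dx":-1.3,"dy":14.3,"dz":0,"turn":0.18}]'; python3 go.py .08 104 .204 104
```

```text
time_s: 11.6
position: [0.5031, 0.0492, 0.2026]
tcp_rot: [[-0.239, 0.971, -0.005], [0.971, 0.239, 0.001], [0.002, -0.005, -1.0]]
force: [-1.0, -1.5, -0.5]
opening: 0.398
push N 1.3 side -1.2 mom [-0.02 -0.12  0.05]
now r 0.0807 a 106.62 z 0.2026 yaw 103.85 shift mm [-0.6  3.7 -1.5] turn -0.003 F [-1.  -1.5 -0.5] t 11.6
time_s: 11.9
position: [0.5241, 0.0511, 0.2047]
tcp_rot: [[0.031, 1.0, -0.006], [1.0, -0.031, -0.001], [-0.001, -0.006, -1.0]]
force: [-5.8, -0.9, 2.0]
opening: 0.396
push N 5.8 side -1.1 mom [-0.33  0.84  0.1 ]
now r 0.0793 a 91.51 z 0.2047 yaw 88.22 shift mm [ -2.1 -17.2   0.8] turn -0.275 F [-5.8 -0.9  2. ] t 11.9
time_s: 12.1
position: [0.5376, 0.05, 0.2047]
tcp_rot: [[0.21, 0.978, -0.007], [0.978, -0.21, 0.001], [-0.001, -0.007, -1.0]]
force: [-5.5, 1.3, 1.3]
opening: 0.402
push N 5.6 side 0.2 mom [0.03 0.86 0.02]
now r 0.0789 a 81.69 z 0.2047 yaw 77.88 shift mm [ -6.9 -30.    0.9] turn -0.456 F [-5.5  1.3  1.3] t 12.1
```

```bash
for i in 1; do :; done
python3 -m inch '[{"gripper":40,"dx":0.2,"dy":4.8,"dz":0,"turn":0.05},{"gripper":40,"dx":0,"dy":9.6,"dz":0,"turn":0.1}]'; python3 go.py .08 104 .204 104
python3 -m inch '[{"gripper":40,"dx":0.2,"dy":4.8,"dz":0,"turn":0.05}]'; python3 go.py .08 104 .204 104
python3 -m inch '[{"gripper":40,"dx":0.2,"dy":3.2,"dz":0,"turn":0.04}]'; python3 go.py .08 104 .204 104
```

```text
time_s: 12.3
position: [0.547, 0.0482, 0.2047]
tcp_rot: [[0.305, 0.952, -0.007], [0.952, -0.305, 0.001], [-0.001, -0.007, -1.0]]
force: [-5.4, 0.8, 1.3]
opening: 0.405
push N 5.4 side -0.9 mom [0.17 0.86 0.04]
now r 0.0791 a 74.73 z 0.2047 yaw 72.23 shift mm [-11.  -38.7   1. ] turn -0.554 F [-5.4  0.8  1.3] t 12.3
time_s: 12.4
position: [0.5516, 0.047, 0.2047]
tcp_rot: [[0.352, 0.936, -0.007], [0.936, -0.352, 0.001], [-0.001, -0.007, -1.0]]
force: [-4.8, 0.5, 2.2]
opening: 0.402
push N 4.7 side -1.2 mom [0.12 0.84 0.08]
now r 0.0793 a 71.30 z 0.2047 yaw 69.37 shift mm [-13.4 -42.8   1. ] turn -0.604 F [-4.8  0.5  2.2] t 12.4
time_s: 12.5
position: [0.5549, 0.0459, 0.2047]
tcp_rot: [[0.389, 0.921, -0.007], [0.921, -0.389, 0.001], [-0.002, -0.006, -1.0]]
force: [-5.3, 0.1, 0.8]
opening: 0.408
push N 4.9 side -2.0 mom [0.05 0.79 0.08]
now r 0.0794 a 68.78 z 0.2047 yaw 67.10 shift mm [-15.3 -45.7   1. ] turn -0.644 F [-5.3  0.1  0.8] t 12.5
```

```bash

python3 -m inch '[{"gripper":40,"dx":0.2,"dy":4,"dz":0,"turn":0.05}]'; python3 go.py .08 104 .204 104
python3 -m inch '[{"gripper":40,"dx":0.2,"dy":3.2,"dz":0,"turn":0.04}]'; python3 go.py .08 104 .204 104
```

```text
time_s: 12.6
position: [0.5583, 0.0444, 0.2048]
tcp_rot: [[0.435, 0.901, -0.007], [0.901, -0.435, 0.001], [-0.003, -0.007, -1.0]]
force: [-5.0, 0.0, 2.0]
opening: 0.402
push N 4.5 side -2.2 mom [0.01 0.88 0.11]
now r 0.0793 a 66.10 z 0.2048 yaw 64.24 shift mm [-17.8 -48.6   1.1] turn -0.694 F [-5.  0.  2.] t 12.6
time_s: 12.7
position: [0.5614, 0.043, 0.2047]
tcp_rot: [[0.47, 0.883, -0.007], [0.883, -0.47, 0.0], [-0.003, -0.006, -1.0]]
force: [-5.8, -1.1, 1.6]
opening: 0.403
push N 4.6 side -3.7 mom [-0.05  0.92  0.08]
now r 0.0794 a 63.67 z 0.2047 yaw 61.96 shift mm [-19.9 -51.2   1.1] turn -0.734 F [-5.8 -1.1  1.6] t 12.7
```

```bash

python3 -m inch '[{"gripper":40,"dx":0.2,"dy":3.2,"dz":0,"turn":0.04}]'; python3 go.py .08 104 .204 104
```

```text
time_s: 12.8
position: [0.5642, 0.0416, 0.2048]
tcp_rot: [[0.505, 0.863, -0.007], [0.863, -0.505, 0.0], [-0.004, -0.006, -1.0]]
force: [-5.0, -0.9, 1.7]
opening: 0.401
push N 3.9 side -3.3 mom [-0.11  0.89  0.09]
now r 0.0794 a 61.41 z 0.2048 yaw 59.68 shift mm [-22.1 -53.5   1.2] turn -0.773 F [-5.  -0.9  1.7] t 12.8
```

No rise yet. The tool yaw runs about 10° off the spoke, so only the pad corner touches. I square it up and continue in small steps.

```bash

python3 -m inch '[{"gripper":40,"dx":0,"dy":1,"dz":0,"turn":-0.09},{"gripper":40,"dx":0,"dy":2,"dz":0,"turn":-0.18}]'; python3 go.py .08 104 .204 104
python3 -m inch '[{"gripper":40,"dx":-0.4,"dy":3.2,"dz":0,"turn":0.04}]'; python3 go.py .08 104 .204 104
python3 -m inch '[{"gripper":40,"dx":-0.4,"dy":3.2,"dz":0,"turn":0.04}]'; python3 go.py .08 104 .204 104
```

```text
time_s: 13.0
position: [0.5666, 0.0426, 0.2047]
tcp_rot: [[0.339, 0.941, -0.005], [0.941, -0.339, 0.005], [0.003, -0.007, -1.0]]
force: [-3.8, 6.3, 0.8]
opening: 0.399
push N 5.7 side 4.6 mom [ 1.16  0.62 -0.09]
now r 0.0815 a 60.26 z 0.2047 yaw 70.17 shift mm [-13.8 -58.6   1.1] turn -0.59 F [-3.8  6.3  0.8] t 13.0
time_s: 13.1
position: [0.5685, 0.0412, 0.2047]
tcp_rot: [[0.379, 0.925, -0.007], [0.926, -0.379, 0.004], [0.001, -0.008, -1.0]]
force: [-5.3, 3.9, 1.5]
opening: 0.402
push N 6.4 side 1.6 mom [ 0.7   0.75 -0.09]
now r 0.0812 a 58.60 z 0.2047 yaw 67.75 shift mm [-15.7 -60.2   1.2] turn -0.633 F [-5.3  3.9  1.5] t 13.1
time_s: 13.2
position: [0.5715, 0.0394, 0.2047]
tcp_rot: [[0.417, 0.909, -0.007], [0.909, -0.417, 0.004], [0.0, -0.008, -1.0]]
force: [-4.9, 3.4, 0.4]
opening: 0.4
push N 5.8 side 1.1 mom [ 0.61  0.87 -0.07]
now r 0.0813 a 56.10 z 0.2047 yaw 65.35 shift mm [-17.8 -63.    1.2] turn -0.675 F [-4.9  3.4  0.4] t 13.2
```

```bash

python3 -m inch '[{"gripper":40,"dx":-0.4,"dy":3.2,"dz":0,"turn":0.04}]'|grep -A1 time; python3 go.py .08 104 .204 104
python3 -m inch '[{"gripper":40,"dx":-0.4,"dy":3.2,"dz":0,"turn":0.04}]'|grep time; python3 go.py .08 104 .204 104
```

```text
time_s: 13.3
position: [0.5739, 0.0376, 0.2046]
push N 7.2 side 1.2 mom [ 0.65  1.01 -0.07]
now r 0.0812 a 53.99 z 0.2046 yaw 63.06 shift mm [-19.8 -65.2   1.2] turn -0.715 F [-5.9  4.3  2. ] t 13.3
time_s: 13.4
push N 9.5 side -0.7 mom [ 0.69  1.2  -0.02]
now r 0.0811 a 52.01 z 0.2046 yaw 60.77 shift mm [-21.9 -67.1   1.3] turn -0.754 F [-8.6  4.   2.4] t 13.4
```

```bash

python3 -m inch '[{"gripper":40,"dx":-0.4,"dy":2.8,"dz":0,"turn":0.035}]'|grep time; python3 go.py .08 104 .204 104
```

```text
time_s: 13.5
push N 9.0 side -0.8 mom [0.69 1.3  0.01]
now r 0.0810 a 50.26 z 0.2046 yaw 58.78 shift mm [-23.8 -68.8   1.4] turn -0.789 F [-8.1  4.   3.4] t 13.5
```

```bash

python3 -m inch '[{"gripper":40,"dx":-0.4,"dy":2.8,"dz":0,"turn":0.035}]'|grep time; python3 go.py .08 104 .204 104
```

```text
time_s: 13.6
push N 10.7 side -0.5 mom [0.77 1.43 0.02]
now r 0.0809 a 48.58 z 0.2045 yaw 56.79 shift mm [-25.7 -70.2   1.4] turn -0.824 F [-9.2  5.4  3.1] t 13.6
```

About 10.7 N at 80 mm, or 0.86 N m, which is firm. I hold here.

```bash

python3 -m inch '[{"gripper":40,"dx":0,"dy":0,"dz":0,"turn":0},{"gripper":40,"dx":0,"dy":0,"dz":0,"turn":0}]'|grep time; python3 go.py .08 104 .204 104
python3 -m inch '[{"gripper":40,"dx":0,"dy":0.3,"dz":0,"turn":0},{"gripper":40,"dx":0,"dy":0.3,"dz":0,"turn":0}]'|grep time; python3 go.py .08 104 .204 104
python3 -m inch '[{"gripper":40,"dx":0,"dy":0,"dz":0,"turn":0},{"gripper":40,"dx":0,"dy":0,"dz":0,"turn":0},{"gripper":40,"dx":0,"dy":0,"dz":0,"turn":0}]'|grep time; python3 go.py .08 104 .204 104
```

```text
time_s: 13.8
push N 7.5 side -0.5 mom [ 0.65  1.2  -0.05]
now r 0.0810 a 48.24 z 0.2046 yaw 56.86 shift mm [-25.7 -70.8   1.4] turn -0.823 F [-6.5  3.7  2.4] t 13.8
time_s: 14.0
push N 8.5 side -1.1 mom [ 0.7   1.27 -0.06]
now r 0.0810 a 48.25 z 0.2046 yaw 56.86 shift mm [-25.7 -70.8   1.4] turn -0.823 F [-7.7  3.7  3.1] t 14.0
time_s: 14.3
push N 8.3 side -0.9 mom [0.68 1.24 0.  ]
now r 0.0810 a 48.26 z 0.2046 yaw 56.87 shift mm [-25.7 -70.7   1.4] turn -0.823 F [-7.4  3.7  3.5] t 14.3
```

The static force relaxed to about 8.3 N, which is marginal. I press a little more and hold again.

```bash

python3 -m inch '[{"gripper":40,"dx":-0.1,"dy":1,"dz":0,"turn":0.012},{"gripper":40,"dx":-0.3,"dy":2,"dz":0,"turn":0.025},{"gripper":40,"dx":-0.3,"dy":2,"dz":0,"turn":0.025}]'|grep time; python3 go.py .08 104 .204 104
```

```text
time_s: 14.6
push N 9.1 side -1.7 mom [0.76 1.43 0.03]
now r 0.0809 a 47.24 z 0.2045 yaw 55.43 shift mm [-27.1 -71.5   1.5] turn -0.848 F [-8.4  3.7  3.4] t 14.6
```

```bash

python3 -m inch '[{"gripper":40,"dx":0,"dy":0.5,"dz":0,"turn":0.006},{"gripper":40,"dx":0,"dy":1,"dz":0,"turn":0.012},{"gripper":40,"dx":0,"dy":1,"dz":0,"turn":0.012}]'|grep time; python3 go.py .08 104 .204 104
```

```text
time_s: 14.9
push N 9.9 side -1.9 mom [0.78 1.53 0.03]
now r 0.0808 a 46.72 z 0.2045 yaw 54.75 shift mm [-27.8 -71.9   1.5] turn -0.86 F [-9.1  4.1  5.1] t 14.9
```

```bash

python3 -m inch '[{"gripper":40,"dx":0,"dy":0.8,"dz":0,"turn":0.01},{"gripper":40,"dx":0,"dy":0.8,"dz":0,"turn":0.01},{"gripper":40,"dx":0,"dy":0.8,"dz":0,"turn":0.01}]'|grep time; python3 go.py .08 104 .204 104
python3 -m inch '[{"gripper":40,"dx":0,"dy":0,"dz":0,"turn":0},{"gripper":40,"dx":0,"dy":0,"dz":0,"turn":0},{"gripper":40,"dx":0,"dy":0,"dz":0,"turn":0},{"gripper":40,"dx":0,"dy":0,"dz":0,"turn":0}]'|grep time; python3 go.py .08 104 .204 104
python3 -m inch '[{"gripper":40,"dx":0,"dy":0,"dz":0,"turn":0},{"gripper":40,"dx":0,"dy":0,"dz":0,"turn":0},{"gripper":40,"dx":0,"dy":0,"dz":0,"turn":0},{"gripper":40,"dx":0,"dy":0,"dz":0,"turn":0}]'|grep time; python3 go.py .08 104 .204 104
```

```text
time_s: 15.2
push N 9.6 side -1.8 mom [0.76 1.58 0.07]
now r 0.0808 a 46.21 z 0.2045 yaw 54.19 shift mm [-28.4 -72.3   1.5] turn -0.869 F [-8.8  4.2  4.3] t 15.2
time_s: 15.6
push N 9.5 side -2.0 mom [0.74 1.59 0.05]
now r 0.0808 a 46.20 z 0.2045 yaw 54.19 shift mm [-28.4 -72.3   1.5] turn -0.869 F [-8.8  4.   4.8] t 15.6
time_s: 16.0
push N 10.0 side -1.4 mom [0.7  1.6  0.08]
now r 0.0808 a 46.19 z 0.2045 yaw 54.19 shift mm [-28.4 -72.3   1.6] turn -0.869 F [-8.8  4.7  4.7] t 16.0
```

```bash

python3 -m inch '[{"gripper":40,"dx":0,"dy":0.8,"dz":0,"turn":0.01},{"gripper":40,"dx":0,"dy":0.8,"dz":0,"turn":0.01},{"gripper":40,"dx":0,"dy":0.8,"dz":0,"turn":0.01},{"gripper":40,"dx":0,"dy":0.8,"dz":0,"turn":0.01},{"gripper":40,"dx":0,"dy":0.8,"dz":0,"turn":0.01},{"gripper":40,"dx":0,"dy":0.8,"dz":0,"turn":0.01},{"gripper":40,"dx":0,"dy":0.8,"dz":0,"turn":0.01}]'|grep time; python3 go.py .08 104 .204 104
python3 -m inch '[{"gripper":40,"dx":0.4,"dy":-4,"dz":0,"turn":0},{"gripper":40,"dx":0.8,"dy":-11.2,"dz":0,"turn":0},{"gripper":40,"dx":0,"dy":-20,"dz":0,"turn":-0.05},{"gripper":40,"dx":-1.3,"dy":-28,"dz":0,"turn":-0.1},{"gripper":40,"dx":-3.6,"dy":-38.2,"dz":0,"turn":-0.2},{"gripper":40,"dx":-6.7,"dy":-45.7,"dz":0,"turn":-0.3}]'|grep time; python3 go.py .08 104 .204 104
```

```text
time_s: 16.7
push N 10.5 side -1.9 mom [0.67 1.64 0.1 ]
now r 0.0808 a 45.70 z 0.2045 yaw 53.62 shift mm [-29.  -72.7   1.6] turn -0.879 F [-9.5  4.7  4.7] t 16.7
time_s: 17.3
push N -2.4 side 0.3 mom [-0.03 -0.52 -0.02]
now r 0.0807 a 73.43 z 0.2057 yaw 71.00 shift mm [-13.5 -40.2   1.5] turn -0.576 F [ 2.4 -0.5 -1.1] t 17.3
```

```bash

python3 -m inch '[{"gripper":40,"dx":-0.7,"dy":-8,"dz":0,"turn":-0.08},{"gripper":40,"dx":-2.3,"dy":-15.9,"dz":0,"turn":-0.17},{"gripper":40,"dx":-4.6,"dy":-23.7,"dz":0,"turn":-0.26},{"gripper":40,"dx":-7.6,"dy":-31.1,"dz":0,"turn":-0.35},{"gripper":40,"dx":-11.5,"dy":-38.2,"dz":0,"turn":-0.44},{"gripper":40,"dx":-16,"dy":-44.9,"dz":0,"turn":-0.53},{"gripper":40,"dx":-21.1,"dy":-51.1,"dz":0,"turn":-0.63},{"gripper":40,"dx":-26.9,"dy":-56.8,"dz":0,"turn":-0.72},{"gripper":40,"dx":-33.2,"dy":-61.9,"dz":0,"turn":-0.81},{"gripper":40,"dx":-39.9,"dy":-66.3,"dz":0,"turn":-0.9},{"gripper":40,"dx":-42,"dy":-67.4,"dz":0,"turn":-0.91}]'|grep time; python3 go.py .08 104 .204 104
python3 -m inch '[{"gripper":40,"dx":0,"dy":6,"dz":0,"turn":0},{"gripper":40,"dx":0,"dy":11,"dz":0,"turn":0},{"gripper":40,"dx":0,"dy":11,"dz":-50,"turn":0},{"gripper":40,"dx":0,"dy":11,"dz":-100,"turn":0},{"gripper":40,"dx":50,"dy":11,"dz":-100,"turn":0},{"gripper":40,"dx":100,"dy":11,"dz":-100,"turn":0},{"gripper":40,"dx":150,"dy":11,"dz":-100,"turn":0},{"gripper":40,"dx":200,"dy":11,"dz":-100,"turn":0},{"gripper":40,"dx":200,"dy":11,"dz":-100,"turn":0}]'|grep -A1 time; python3 go.py .08 104 .204 104
python3 - <<'E'
from h import *
save('scene','s6',(220,80,440,250),3.5)
E
```

```text
time_s: 18.4
push N -4.0 side 2.1 mom [ 0.56 -0.39  0.03]
now r 0.0812 a 132.44 z 0.2057 yaw 122.88 shift mm [-4.3 39.4  1.9] turn 0.329 F [2.2 3.9 1.8] t 18.4
time_s: 19.3
position: [0.3669, 0.2093, 0.3045]
push N -0.3 side -0.4 mom [ 0.01 -0.13  0.04]
now r 0.2859 a 123.87 z 0.3045 yaw 123.31 shift mm [-210.6   29.4  100. ] turn 0.337 F [ 0.5 -0.2  0.2] t 19.3
```

View pics/s6.png

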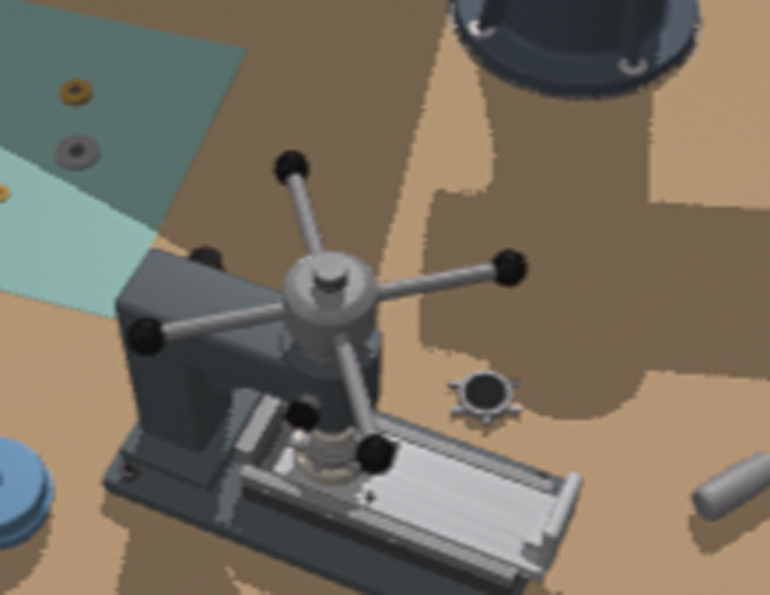

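The watch is under the die, the shuttle is in, and the capstan is wound back. The spoke ball is at (508,268) in the crop and the bystanders are in place. One last numeric check of spoke angle and plate distance, then hand in.

```bash
python3 - <<'E'
from h import *
ks=cam('scene');s=lambda x,y:(x/3.5+220,y/3.5+80);H=np.array([.5262,-.0281])
A=[]
for p in((508,268),(375,454),(147,337),(291,168)):
    d=atz(ks,*s(*p),.209)[:2]-H;A.append((round(np.hypot(*d),3),round(np.degrees(np.arctan2(d[1],d[0])),1)))
print(A)
u=np.array([np.cos(np.radians(86)),np.sin(np.radians(86))])
for p in((580,478),(550,535)): print('plate y',(atz(ks,*s(*p),.091)[:2]-H)@u)
kt=cam('top');im=capture('top')
for n in('spare_watch','die_large','die_small','loupe','screwdriver','tweezers','dust_cover'):
    print(n,[np.round(r['extent'][:2]).tolist() for r in recognise('top',n)[:1]])
print(read_state()['time_s'])
E
```

```text
[(np.float64(0.104), np.float64(122.4)), (np.float64(0.106), np.float64(33.2)), (np.float64(0.105), np.float64(-55.5)), (np.float64(0.103), np.float64(-146.6))]
plate y 0.15806046907099477
plate y 0.154661042014539
spare_watch [[282.0, 267.0]]
die_large [[326.0, 164.0]]
die_small []
loupe [[385.0, 280.0]]
screwdriver [[192.0, 271.0]]
tweezers [[217.0, 178.0]]
dust_cover [[408.0, 177.0]]
19.75
```

```bash
python3 -c "
from rig import *
print(hand_in())"
```

```text
the job is handed in; nothing more can be done
None
```

I pushed the shuttle home, pressed the watch back down firm, wound the die clear, and handed the job in at about 20 s of the 72 s. No verdict is reported.

- **Shuttle:** I pushed it about 59 mm until it stopped moving at 11 N. The final picture puts the plate face 155–158 mm from the spindle axis. The nominal home distance is 159 mm, so this agrees within measuring error.
- **Pressing:** I wound two spokes clockwise. The load rose to about 5.7 N at 80 mm as the back went down, over roughly 3.2–3.7 mm of travel. It then climbed to firm.
- **Firm hold:** My first hold settled at about 8.3 N, which was marginal, so I pressed slightly further. I then held 9.5–10.5 N (about 0.75–0.85 N m) for about 1.5 s. The highest reading at any point was 10.7 N, below the over-press limit.
- **Winding back:** I unwound about 1.2 rad. Allowing for springback, I estimate the die is 4 mm clear of the watch. I worked that out from the spoke angle and did not see the gap directly.
- **Bystanders:** Six of the seven were found where they started. The network did not find the small die in the last picture. It stood in its starting place in an earlier picture, and the arm never went near it.

I did not see the back's final height directly. That it is right down rests on the force and the travel.

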